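Prise open the balance's service box and hold its enabling button half-way

TASK

The platform balance is to be put into its service mode: with the blue-handled screwdriver (not the fingers), put the blade into the slot at the front of the grey service box, lever its hinged cover up and swing it right back, at least upright so that it stays open, and lay the screwdriver down on the worktop. Then press the orange enabling button inside with the closed fingers about half-way down (8 mm of its 16 mm travel, the green band going into the collar), never all the way down, keep it there for three seconds and finish the program while still holding it there. Leave everything else on the worktop where it is.

Things in the scene. Friction and masses are not known exactly. Their poses are not given: they have to be found in the camera images.
- service_box: Grey box fixed to the worktop, 110 (x, front to back) x 130 (y) x 62 mm (z), hollow, walls 4 mm, its open top closed by the cover. Origin: centre of its underside; x points from its front (slot, robot side) to its back (hinge), z up. The button stands at its centre (x = y = 0) in a collar of 44 mm diameter, top 40 mm above the worktop. Ears and cable glands stick out 17 mm at the sides.
- slot (a point): Centre of the mouth of the pry slot in the box's front face, 55 mm above the worktop: 40 mm wide (y), 14 mm high (from 48 mm up to the cover's underside at 62 mm), right through the 4 mm wall into the hollow box. The button's edge is 40 mm behind the front face. Axes as the box: x points into the box.
- cover (a joint): Angle of the cover (rad): 0 closed, grows as its front edge rises, 1.57 upright, stop at 1.95 (leaning back). Flat grey plastic plate 110 x 130 x 5 mm, 65 g, hinged along the top of the box's back wall (x = +55, z = 62 mm of the box); closed, it is flush with the box's front face. The stiff hinge (0.06 N m) keeps it where it is left; lifting its front takes about 1 N.
- cover_edge (a point): Middle of the lower front edge of the cover, 110 mm from the hinge; moves with the cover.
- enable_button (a joint): Travel of the enabling button (m): 0 released, 0.016 fully down. It moves straight down against a spring: 2 N to start it, 6 N at half travel (0.008), 10 N fully down; it springs back when let go.
- button_top (a point): Centre of the button's flat top, 58 mm above the worktop when released (4 mm under the closed cover); moves with the button. The button is a cylinder of 30 mm diameter; of the 18 mm that show above the collar the top 8 mm are orange, the next 4 mm green, the lowest 6 mm black.
- screwdriver: Screwdriver with blue handle lying on the worktop, 169 mm long, about 70 g. Origin: on the worktop under its middle; it runs along y: handle (26 wide, 23 mm high) from y = +15 to +84 mm, round shank of 6 mm diameter to the blade tip at y = -81 mm, axis 12 mm above the underside. Lies near the front, left or right of the box (swapped with the pliers), tip roughly away from the robot.
- pliers: Pliers with red handles lying flat, 49 x 149 x 13 mm; leave alone. Origin: centre of the underside.
- weight_500: Steel calibration weight with knob, 38 mm diameter, 60 mm high, at the back; leave alone. Origin: centre of the underside.
- weight_200: Brass calibration weight with knob, 29 mm diameter, 44 mm high, at the back; leave alone. Origin: centre of the underside.
- bench_mug: White mug, 88 x 127 x 95 mm, at the back; leave alone. Origin: centre of the underside.
- multimeter: Green and black multimeter lying flat, 138 x 68 x 42 mm, at the back; leave alone. Origin: centre of the underside.
- tape_roll: Black roll of tape, 66 mm diameter, 19 mm high, at the left; leave alone. Origin: centre of the underside.
- calculator: Grey calculator, 150 x 78 x 14 mm, at the back; leave alone. Origin: centre of the underside.

How it is judged:
By the outcome, as a careful person would: the job done as asked, in the order asked, and still so for the second after the job is handed in, while the arm keeps its last pose, push and grip.
It also fails if it takes over 69 s, if anything falls off the work surface, if the arm or the gripper's body presses on something with over 40 N, if the wrist force passes 120 N, or if a joint passes its speed limit or range.

ROBOT

A 6-joint arm with a two-finger parallel gripper is mounted at the origin on a cart in front of the work surface, level with it; the furniture and walls round the work are solid. World frame = base frame: x ahead of the robot, y to its left, z up, the work surface at z = 0. Lengths are in mm, angles in rad, forces in N, time in s.
With the tool pointing down it reaches from about 275 to 1000 mm from the base axis. Payload 8.4 kg.
Tool frame: the origin (TCP) lies between the finger pads; the fingertips stand r.finger_overhang ahead of it and the grasp point (between the pads) is the TCP (r.finger_overhang is the distance from the TCP to the fingertips, in mm); z points along the fingers, y is the line along which they close (so a half turn about z gives the same grasp; the last joint's range is limited). The gripper opens to 85 mm and grips with 20 to 120 N. Pads are 22 mm wide; open, the fingers measure 114 mm over their backs; the gripper's body (76 mm by 85 mm) begins 54 mm behind the grasp point. The pads swing forward as they close: fully open they stand 13 mm farther back than shut.
Start: joints at [1.124, 0.353, 1.633, -0, 1.155, -0.002], TCP at [268.922, 564.189, 250.281] pointing down, gripper open.
Joint ranges: [-2.63, 2.63], [-0.92, 2.1], [0.06, 2.66], [-1.3, 4.44], [0, 2.69], [-3.02, 3.02]. Speed limits (rad/s): [2.22, 2.22, 2.79, 3.14, 3.14, 3.14].

INTERFACE

Orientations are given as [roll, pitch, yaw] about the fixed x, y, z axes, in that order (R = Rz(yaw) Ry(pitch) Rx(roll)).
In Python, from rig import r, cams, sign_off gives the robot as it stands.
- The arm moves only by the shell command python3 -m crank 'ROWS' [FORCE]. ROWS is JSON, a list of rows, each a list of 7 numbers: the shift along the tool's x, y, z in m, then the turn, a rotation vector about the tool's x, y, z in rad, then the closure, from 0 (fully open) to 1 (shut). In form: [[dx, dy, dz, ax, ay, az, gripper], ...]. A call has 1 to 5 rows; each row is the pose to reach, as a shift and turn from the pose commanded when the call began, along the tool's axes at that moment; what a row does not reach only later rows make up. A row lasts 1/10 s, in which the tool goes at most 50 mm and 8.59 degrees, less where a joint would pass 70% of its speed; a pose out of reach is approached as far as the arm can. A call with a gripper value outside its range is refused whole. The fingers move at their own pace and stop on an object; FORCE is the grip in N (left out, the last holds). Time passes only in rows, so rows that repeat a pose let the fingers close. It gives the time, the measured TCP pose, the force, the opening and the grip force at its end, in the units of the state.
- r.sense(): the state, without advancing time (a new reading comes with each control period).
- cams.grab_frame(name): name is "scene" or "side" or "wrist"; returns a dict with "image" (420x560x3 uint8, red, green, blue), "fx", "fy", "cx", "cy" (pixels), "D" ([k1, k2, p1, p2, k3] as OpenCV has them; the pictures are not rectified), "position" and "orientation" of the camera in the world. Camera axes: x right, y down, z forward; pixel columns grow to the right and rows downward; lengths in mm; the calibration is good to about 2 mm. A picture is of the moment at which its call begins. There is no depth.
- sign_off(): hands the job in; it is judged then, once.
The state is a dict: "clock": time; "qpos": joint angles; "qvel": joint speeds; "joint_efforts": joint torques, N m; "eef_pos": TCP position; "tcp_rot": TCP orientation; "contact_force": force on the tool from outside, world axes, zero at the start; "wrist_torque": the same for the moment, N m; "opening": opening from 0.0 (shut) to 1.0 (fully open); "grasp_force": force on a finger pad.
Only numpy, scipy, OpenCV 4.12 (cv2) and the standard library are available. Lean on these libraries where they do the work, as an engineer would, in place of code of your own. Each camera call takes 0.05 s, during which the arm holds its last target. There are 200 camera calls.

## Working session

There is one attempt and no reset: what is moved stays moved. The work goes in short steps, Python scripts to look and compute and a shell command to move; the robot and the scene stay as the last step left them, time stands still between calls to the robot, and variables do not carry over. Pictures are saved under pics/ and viewed, at most 10 in all, crops included, and the job is handed in when it is done.

```bash
ls; mkdir -p pics; cat > h.py <<'E'
import numpy as np, cv2
from scipy.spatial.transform import Rotation as R
from rig import r, cams, sign_off
def grab(name,fn=None):
    f=cams.grab_frame(name)
    if fn: cv2.imwrite('pics/'+fn,f['image'][:,:,::-1])
    return f
def rot(f):
    o=np.array(f['orientation'],float)
    return o if o.shape==(3,3) else R.from_euler('xyz',o).as_matrix()
def K(f): return np.array([[f['fx'],0,f['cx']],[0,f['fy'],f['cy']],[0,0,1.]])
def ray(f,uv):
    p=cv2.undistortPoints(np.array([[uv]],float),K(f),np.array(f['D'],float))[0,0]
    return np.array(f['position'],float), rot(f)@np.array([p[0],p[1],1.])
def onz(f,uv,z):
    o,d=ray(f,uv); return o+d*(z-o[2])/d[2]
def proj(f,P):
    M=rot(f).T; t=-M@np.array(f['position'],float)
    return cv2.projectPoints(np.array(P,float).reshape(-1,1,3),cv2.Rodrigues(M)[0],t,K(f),np.array(f['D'],float))[0].reshape(-1,2)
E
python3 - <<'E'
from h import *
print(r.sense(), r.finger_overhang)
for n in ['scene','side','wrist']:
    f=grab(n,n+'0.png'); print(n,f['position'],f['orientation'],f['fx'],f['D'])
a=[cv2.imread(f'pics/{n}0.png') for n in ['scene','side']]
E
```

```text
pics
{'clock': 0.0, 'qpos': array([ 1.12362168e+00,  3.53668586e-01,  1.63414502e+00, -2.07943213e-05,
        1.15520327e+00, -2.41933081e-03]), 'qvel': array([-0.00021051,  0.00075942, -0.00114929, -0.00064371, -0.00176867,
       -0.00049528]), 'joint_efforts': array([ 3.71424339e-04, -6.05262709e+01, -3.42063046e+01,  8.65758375e-05,
        9.30223876e-03, -1.38168295e-05]), 'eef_pos': array([268.71652707, 563.77661283, 249.54424241]), 'tcp_rot': array([-3.14016838e+00,  1.55665440e-05,  2.69684575e+00]), 'contact_force': array([-0.43724714, -0.5738367 ,  0.40426742]), 'wrist_torque': array([-0.04253957,  0.02479992, -0.0216483 ]), 'grasp_force': 0.0, 'opening': 1.0037260605668503} 19.0
scene [ 314.84910006 -457.070032    750.1120369 ] [-2.43380861  0.01639447 -0.57538412] 385.9077939762832 [-0.01011931  0.          0.          0.          0.        ]
side [439.99696012 576.15611388 864.13205486] [-2.53090854  0.01329005 -2.84305921] 390.25963005505116 [-0.00900739  0.          0.          0.          0.        ]
wrist [195.52716816 598.93019592 374.11662191] [2.82246534e+00 1.75633616e-03 1.12498514e+00] 323.78307209328705 [-0.02121148  0.          0.          0.          0.        ]
```

View pics/scene0.png

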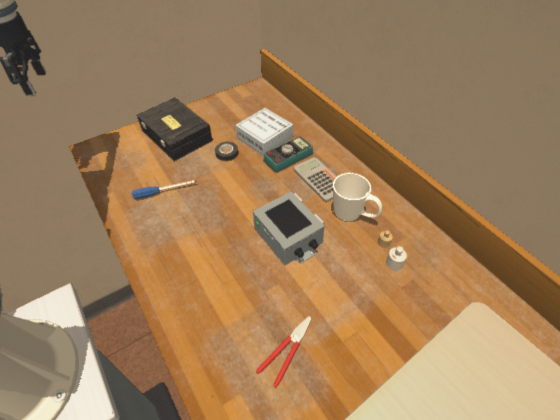

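View pics/side0.png

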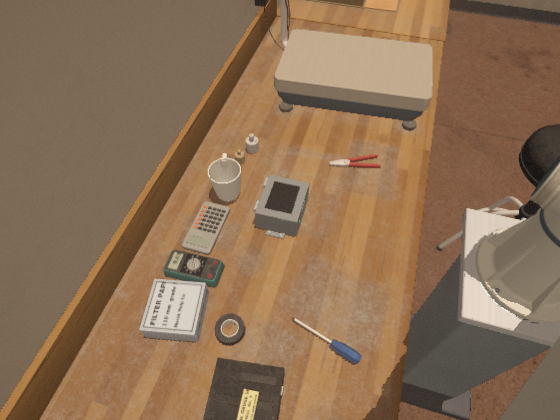

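The scene view shows the screwdriver (handle about (147,192), tip (195,183)), the box (about (288,226)) and the pliers. The side view has the driver at (347,352) to (294,319) and the box at (283,203). I'll enlarge both for the corners.

```bash
python3 - <<'E'
from h import *
a=cv2.imread('pics/scene0.png'); b=cv2.imread('pics/side0.png')
c=cv2.resize(a[180:270,240:340],(400,360),interpolation=3); d=cv2.resize(b[165:255,235:335],(400,360),interpolation=3)
e=cv2.resize(a[160:210,120:220],(400,200),interpolation=3); g=cv2.resize(b[315:365,280:380],(400,200),interpolation=3)
cv2.imwrite('pics/crop1.png',np.vstack([np.hstack([c,d]),np.hstack([e,g])]))
for n,im in (('scene',a),('side',b)):
    f=grab(n); hsv=cv2.cvtColor(im,cv2.COLOR_BGR2HSV)
    m=cv2.inRange(hsv,(100,110,30),(130,255,255)); k,l,s,ce=cv2.connectedComponentsWithStats(m)
    i=1+np.argmax(s[1:,4]); print(n,s[i],ce[i],onz(f,ce[i],12))
    tip={'scene':(195,183),'side':(294,319)}[n]; print(onz(f,tip,12))
E
```

```text
scene [133 188  26  10 167] [144.78443114 191.96407186] [385.79058563 314.63182154  12.        ]
[509.81685205 270.60600839  12.        ]Traceback (most recent call last):
  File "<stdin>", line 9, in <module>
    return _wrapfunc(a, 'argmax', axis=axis, out=out, **kwds)
    return bound(*args, **kwds)
ValueError: attempt to get argmax of an empty sequence
```

View pics/crop1.png

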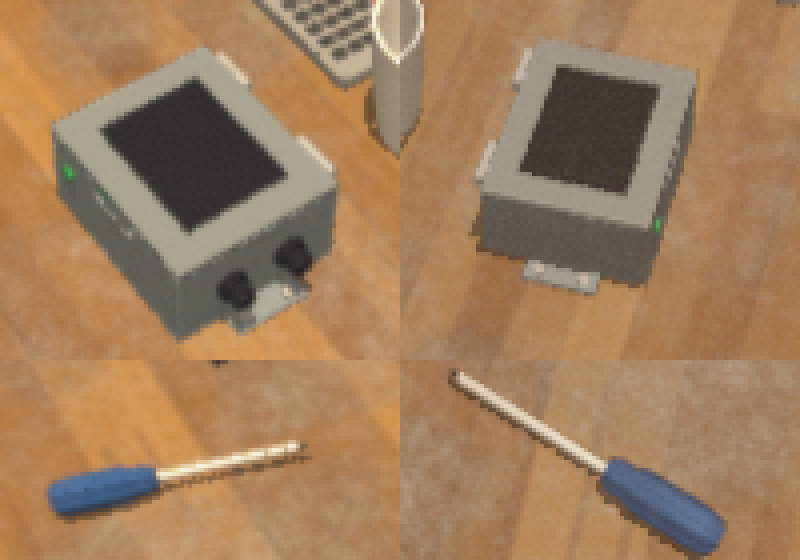

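The crop shows the cover's four corners in both views (scene: front edge (254,211)-(284,248); side: front edge (309,183)-(297,216)) and the driver's ends: scene tip (195.5,181), butt (133,194); side tip (294,319), butt (359,361).

```bash
python3 - <<'E'
from h import *
S=grab('scene'); D=grab('side')
np.set_printoptions(precision=1,suppress=True)
for f,c in ((S,[(253.75,211.25),(284.5,248.25),(324,226.75),(291.25,192)]),(D,[(297.5,215.75),(308.75,183),(269.25,175.5),(255,212.5)])):
    P=np.array([onz(f,u,67) for u in c]); fl,fr,br,bl=P
    x=(br+bl-fr-fl)/2; print('box FL FR BR BL',P[:,:2].tolist(),P.mean(0), np.linalg.norm(x), 'yaw',np.degrees(np.arctan2(x[1],x[0])))
    y=(fl+bl-fr-br); print(np.linalg.norm(y)/2,np.degrees(np.arctan2(-y[0],y[1])))
for f,c in ((S,[(195.5,181.25),(133,193.75),(159,188)]),(D,[(293.75,318.75),(359.5,361.25),(332,342)])):
    t,e,h=[onz(f,u,12) for u in c]; d=t-e
    print('sd tip,end,hf',t,e,h,np.linalg.norm(d),np.degrees(np.arctan2(d[1],d[0])))
E
```

```text
box FL FR BR BL [[569.7659054523762, 57.375854479869304], [571.8992417759465, -67.50238258586734], [676.9320995966771, -68.19563540789227], [675.6338490819028, 59.100553528418345]] [623.6  -4.8  67. ] 105.45166183337156 yaw 0.28021251696175287
126.09888670968819 0.7796322215999549
box FL FR BR BL [[570.0386609485646, 45.140192506237554], [569.8785187634447, -63.68606483362794], [677.4005751689751, -58.73657909221788], [674.1829918487895, 65.90636622663271]] [622.9  -2.8  67. ] 106.61139087431691 yaw 6.927000056379245
116.74461072828055 0.7502850824827402
sd tip,end,hf [513.7 275.8  12. ] [357.7 325.9  12. ] [422.4 307.2  12. ] 163.8852663652522 -17.776063392371338
sd tip,end,hf [511.6 279.8  12. ] [354.3 327.9  12. ] [418.4 305.4  12. ] 164.51471217860626 -17.00594848814782
```

```bash
cat >> h.py <<'E'
def plan(p,yaw=None,rpy=None):
    s=r.sense(); T=R.from_euler('xyz',s['tcp_rot'])
    G=R.from_euler('xyz',rpy) if rpy is not None else (R.from_euler('xyz',[np.pi,0,np.radians(yaw)]) if yaw is not None else T)
    print('shift m',np.round(T.inv().apply(np.array(p,float)-s['eef_pos'])/1000,4),'turn',np.round((T.inv()*G).as_rotvec(),4))
def st():
    s=r.sense(); print('t',round(s['clock'],2),'pos',np.round(s['eef_pos'],1),'rpy',np.round(np.degrees(s['tcp_rot']),1),'F',np.round(s['contact_force'],1),'op',round(s['opening'],3),'g',round(s['grasp_force'],1))
E
python3 - <<'E'
from h import *
plan([387.5,316.7,140],162.7)
E
```

```text
shift m [-0.2135 -0.1723  0.1102] turn [-0.0003 -0.     -0.1428]
```

```bash
python3 -m crank '[[-0.024,-0.02,0.012,0,0,0,0],[-0.048,-0.04,0.024,0,0,0,0],[-0.072,-0.06,0.036,0,0,0,0],[-0.096,-0.08,0.048,0,0,0,0],[-0.12,-0.1,0.06,0,0,0,0]]'
python3 -m crank '[[-0.03,-0.024,0.016,0,0,-0.05,0],[-0.06,-0.048,0.032,0,0,-0.1,0],[-0.0935,-0.0723,0.05,0,0,-0.143,0],[-0.0935,-0.0723,0.05,0,0,-0.143,0],[-0.0935,-0.0723,0.05,0,0,-0.143,0]]'
python3 - <<'E'
from h import *
st(); f=grab('wrist','w1.png'); hsv=cv2.cvtColor(f['image'],cv2.COLOR_RGB2HSV)
m=cv2.inRange(hsv,(100,90,30),(130,255,255)); k,l,s,ce=cv2.connectedComponentsWithStats(m)
i=1+np.argmax(s[1:,4]); ys,xs=np.where(l==i); print(s[i],ce[i],onz(f,ce[i],12))
P=np.array([onz(f,u,12)[:2] for u in zip(xs,ys)]); w,v=np.linalg.eigh(np.cov(P.T)); d=v[:,1]; d*=np.sign(d[0]); q=(P-P.mean(0))@d
print(P.mean(0),np.degrees(np.arctan2(d[1],d[0])),q.min(),q.max())
E
```

```text
clock: 0.85
eef_pos: [334.6, 421.2, 189.9]
tcp_rot: [3.141, 0.0, 2.697]
contact_force: [0.6, -0.0, 0.3]
opening: 0.997
grasp_force: 0.0
clock: 1.35
eef_pos: [387.9, 316.2, 140.2]
tcp_rot: [-3.141, -0.0, 2.837]
contact_force: [0.2, 0.0, -0.2]
opening: 0.997
grasp_force: 0.0
t 1.35 pos [387.9 316.2 140.2] rpy [-180.    -0.   162.5] F [ 0.2  0.  -0.2] op 0.997 g 0.0
[ 266  162   32   84 2234] [282.08683975 201.5210385 ] [384.47978588 315.48207803  12.        ]
[384.89318234 315.36096302] -16.11979259101052 -33.03088829169541 38.54084578058329
```

View pics/w1.png

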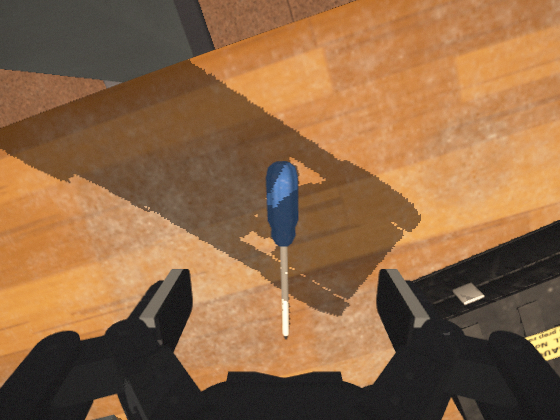

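The wrist view shows the handle between the open fingers: handle (282,203), tip (286,337), pad tips' upper corners about (189,270) and (379,270). I'll use those corners to find the fingertip height when open.

```bash
python3 - <<'E'
from h import *
f=grab('wrist'); s=r.sense(); T=R.from_euler('xyz',s['tcp_rot'])
for u in [(189,270),(379,270),(192,325),(376,325)]:
    o,d=ray(f,u); o=T.inv().apply(o-s['eef_pos']); d=T.inv().apply(d)
    k=(np.sign(d[1])*42.5-o[1])/d[1]; print(u,np.round(o,1),np.round(o+k*d,1))
print(onz(f,(286,337),12),onz(f,(286,330),12))
E
```

```text
(189, 270) [  80.9   -0.2 -124.3] [ 10.1 -42.5   2.6]
(379, 270) [  80.9   -0.2 -124.3] [ 8.1 42.5  5.7]
(192, 325) [  80.9   -0.2 -124.3] [-15.9 -42.5  -1.6]
(376, 325) [  80.9   -0.2 -124.3] [-18.7  42.5   1.8]
[514.59122697 279.38658533  12.        ] [506.87954663 281.79149788  12.        ]
```

```bash
python3 -m crank '[[0,-0.001,0.035,0,0,-0.013,0],[0,-0.0016,0.07,0,0,-0.026,0],[0,-0.0016,0.1,0,0,-0.026,0],[0,-0.0016,0.119,0,0,-0.026,0],[0,-0.0016,0.119,0,0,-0.026,0]]'
python3 -m crank '[[0,0,0,0,0,0,0.4],[0,0,0,0,0,0,0.9],[0,0,0,0,0,0,0.9],[0,0,0,0,0,0,0.9],[0,0,0,0,0,0,0.9]]' 100
python3 -m crank '[[0,0,0,0,0,0,0.9],[0,0,0,0,0,0,0.9],[0,0,0,0,0,0,0.9]]'
```

```text
clock: 1.95
eef_pos: [385.6, 315.6, 19.6]
tcp_rot: [-3.139, -0.002, 2.867]
contact_force: [-0.0, 0.5, -0.8]
opening: 1.002
grasp_force: 0.0
clock: 2.45
eef_pos: [387.6, 315.8, 22.6]
tcp_rot: [3.14, 0.001, 2.866]
contact_force: [-1.8, -0.4, 13.1]
opening: 0.251
grasp_force: 97.6
clock: 2.75
eef_pos: [387.6, 315.7, 22.6]
tcp_rot: [3.14, 0.001, 2.866]
contact_force: [-1.0, -0.6, 13.3]
opening: 0.254
grasp_force: 97.5
```

```bash
python3 -m crank '[[0,0,-0.02,0,0,0,0.9],[0,0,-0.05,0,0,0,0.9],[0,0,-0.08,0,0,0,0.9],[0,0,-0.08,0,0,0,0.9]]'
python3 - <<'E'
from h import *
plan([400,-3,100],180)
E
```

```text
clock: 3.15
eef_pos: [389.0, 316.7, 104.9]
tcp_rot: [3.136, 0.004, 2.866]
contact_force: [0.1, 0.7, -0.4]
opening: 0.248
grasp_force: 99.0
shift m [-0.0977 -0.3046  0.0037] turn [ 0.0047  0.0044 -0.276 ]
```

```bash
python3 -m crank '[[-0.011,-0.034,0,0,0,0,0.9],[-0.022,-0.068,0,0,0,0,0.9],[-0.033,-0.102,0,0,0,0,0.9],[-0.044,-0.136,0,0,0,0,0.9],[-0.055,-0.17,0,0,0,0,0.9]]'
python3 -m crank '[[-0.011,-0.034,0,0,0,-0.07,0.9],[-0.022,-0.068,0,0,0,-0.14,0.9],[-0.033,-0.102,0,0,0,-0.21,0.9],[-0.043,-0.135,0.003,0,0,-0.276,0.9],[-0.043,-0.135,0.003,0,0,-0.276,0.9]]'
python3 - <<'E'
from h import *
st(); a=grab('scene','s2.png'); b=grab('side','d2.png'); w=grab('wrist','w2.png')
for f in (a,b,w): print(np.round(proj(f,[[531,-3,90],[400,-3,90],[568,-3,55]]),1).tolist())
c=lambda f,x,y,z,W,H: cv2.resize(f['image'][y:y+H,x:x+W,::-1],(400,300),interpolation=3)
u=proj(a,[[560,-3,80]])[0].astype(int); v=proj(b,[[560,-3,80]])[0].astype(int); print(u,v)
x=np.vstack([np.hstack([c(a,u[0]-50,u[1]-38,0,100,75),c(b,v[0]-50,v[1]-38,0,100,75)]),np.hstack([cv2.resize(w['image'][:,:,::-1],(400,300)),c(w,180,240,0,200,150)])])
cv2.imwrite('pics/crop2.png',x)
E
```

```text
clock: 3.65
eef_pos: [393.2, 135.3, 100.9]
tcp_rot: [-3.141, -0.0, 2.866]
contact_force: [0.8, 1.1, -1.1]
opening: 0.25
grasp_force: 99.0
clock: 4.15
eef_pos: [397.8, -7.8, 97.8]
tcp_rot: [-3.141, -0.001, 3.14]
contact_force: [-0.0, -0.2, -0.8]
opening: 0.254
grasp_force: 99.0
t 4.15 pos [397.8  -7.8  97.8] rpy [-180.    -0.   179.9] F [-0.  -0.2 -0.8] op 0.254 g 99.0
[[251.9, 230.1], [196.2, 258.8], [267.1, 232.2]]
[[318.2, 198.8], [370.9, 211.2], [303.2, 203.7]]
[[288.7, 475.3], [288.9, 287.4], [288.1, 457.8]]
[263 226] [306 198]
```

View pics/crop2.png

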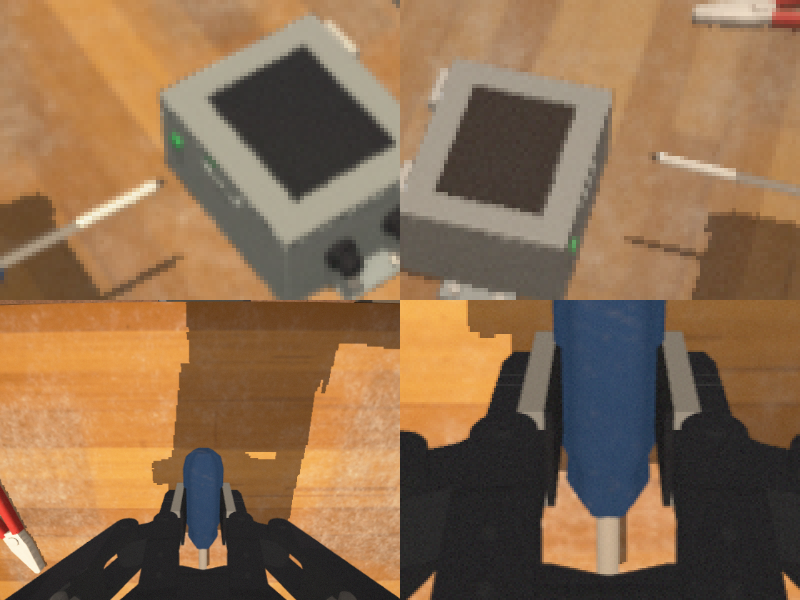

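The driver is gripped and level. Scene tip is at (253,234), side tip at (320,199), and the slot's dark mouth in the scene view is centred at about (268.5,234). Next I triangulate.

```bash
cat >> h.py <<'E'
def tri(a,ua,b,ub):
    o1,d1=ray(a,ua); o2,d2=ray(b,ub); d1/=np.linalg.norm(d1); d2/=np.linalg.norm(d2)
    t=np.linalg.lstsq(np.c_[d1,-d2],o2-o1,rcond=None)[0]; p,q=o1+t[0]*d1,o2+t[1]*d2
    return (p+q)/2,np.linalg.norm(p-q)
E
python3 - <<'E'
from h import *
a=grab('scene'); b=grab('side'); 
print('tip',tri(a,(253,233.75),b,(319.75,198.75)))
o,d=ray(a,(268.5,233.9)); print('slot',o+d*(569-o[0])/d[0])
# shank point: scene crop (78,224), side crop (736,176)
print('shank',tri(a,(213+78/4,188+224/4),b,(256+336/4,160+176/4)))
for z in (62,67):
  print('cover front edge',onz(a,(213+162/4,188+95/4),z),onz(a,(213+285/4,188+240/4),z),onz(b,(256+208/4,160+95/4),z))
E
```

```text
tip (array([528.87608303,  -8.8890303 ,  84.37381822]), np.float64(1.9212773862582833))
slot [569.          -6.98819885  52.34115105]
shank (array([478.27962881,  -7.76461621,  84.12936731]), np.float64(4.177092199878123))
cover front edge [570.37611251  60.16250489  62.        ] [573.69181087 -63.81535392  62.        ] [571.94194863 -64.67251649  62.        ]
cover front edge [568.51938716  56.40415953  67.        ] [571.8109928 -66.6728441  67.       ] [571.11948438 -60.67798326  67.        ]
```

```bash
python3 -m crank '[[-0.01,0.003,0.015,0,0,0,0.9],[-0.02,0.003,0.031,0,0,0,0.9],[-0.03,0.003,0.031,0,0,0,0.9],[-0.03,0.003,0.031,0,0,0,0.9]]'
python3 - <<'E'
from h import *
st(); a=grab('scene'); b=grab('side')
c=lambda f,u: cv2.resize(f['image'][u[1]-25:u[1]+25,u[0]-33:u[0]+33,::-1],(400,300),interpolation=3)
u=proj(a,[[565,-4,57]])[0].astype(int); v=proj(b,[[565,-4,57]])[0].astype(int); print(u,v)
cv2.imwrite('pics/crop3.png',np.hstack([c(a,u),c(b,v)]))
E
```

```text
clock: 4.8
eef_pos: [429.7, -1.1, 67.5]
tcp_rot: [3.142, 0.001, -3.14]
contact_force: [-0.2, -0.9, -0.1]
opening: 0.251
grasp_force: 99.0
t 4.8 pos [429.7  -1.1  67.5] rpy [ 180.     0.  -179.9] F [-0.2 -0.9 -0.1] op 0.251 g 99.0
[266 232] [304 203]
```

View pics/crop3.png

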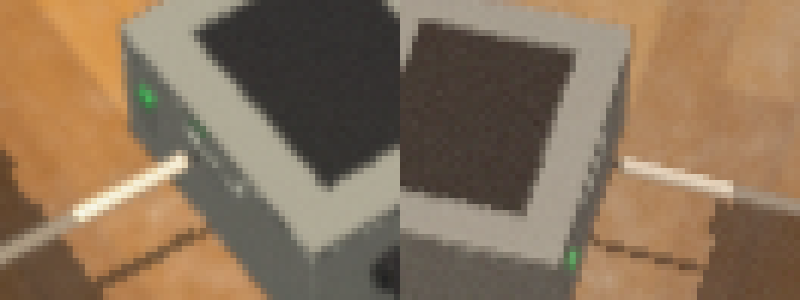

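Scene tip is at (264,233.6), with the slot spanning about (264,228.5) to (273,239). Side tip is at (308,205).

```bash
python3 - <<'E'
from h import *
a=grab('scene'); b=grab('side'); st()
print('tip',tri(a,(263.9,233.4),b,(308.1,205.2)))
for u in [(188,130),(243,192),(216,161),(122,25),(315,248)]:
    o,d=ray(a,(233+u[0]/6.06,207+u[1]/6)); print('slot',o+d*(570.5-o[0])/d[0])
print(proj(a,[[570.5,15,55],[570.5,-25,55],[570.5,-5,55],[570.5,60,67],[570.5,-70,67]]), proj(b,[[570.5,15,55],[570.5,-25,55],[570.5,60,67],[570.5,-70,67]]))
E
```

```text
t 5.0 pos [428.   -1.7  67.8] rpy [ 180.    0. -180.] F [0.4 0.4 0.6] op 0.247 g 99.0
tip (array([557.26368243,  -2.35391212,  55.77966967]), np.float64(5.083374037332362))
slot [570.5         15.06770372  46.47082996]
slot [570.5        -23.76911247  51.0821801 ]
slot [570.5         -5.00617923  49.23499661]
slot [570.5         62.02852679  62.17183114]
slot [570.5        -71.46369283  72.65176164]
[[263.87732038 226.41104747]
 [273.35351222 238.34099755]
 [268.55499013 232.3000967 ]
 [253.44418569 210.38958687]
 [284.60283438 249.36469843]] [[300.42061732 208.9992067 ]
 [304.51669144 196.96880166]
 [295.68302666 220.49423834]
 [309.13083855 181.16345043]]
```

```bash
python3 -m crank '[[-0.005,-0.002,0,0,0,0,0.9],[-0.01,-0.002,0,0,0,0,0.9],[-0.014,-0.002,0,0,0,0,0.9],[-0.017,-0.002,0,0,0,0,0.9]]'
python3 -m crank '[[-0.004,0,0,0,0,0,0.9],[-0.004,0,0,0,0,0,0.9]]'
```

```text
clock: 5.4
eef_pos: [445.9, -4.0, 67.4]
tcp_rot: [-3.142, 0.0, 3.142]
contact_force: [0.7, -0.8, -0.2]
opening: 0.248
grasp_force: 99.0
clock: 5.6
eef_pos: [450.0, -3.9, 67.3]
tcp_rot: [-3.142, 0.001, -3.141]
contact_force: [-0.0, 0.2, -1.0]
opening: 0.245
grasp_force: 99.0
```

```bash
python3 -m crank '[[-0.006,0,0,0,0,0,0.9],[-0.012,0,0,0,0,0,0.9],[-0.012,0,0,0,0,0,0.9]]'
python3 -m crank '[[0,0,-0.004,0,0,0,0.9],[0,0,-0.008,0,0,0,0.9],[0,0,-0.012,0,0,0,0.9],[0,0,-0.012,0,0,0,0.9]]'
python3 - <<'E'
from h import *
st(); a=grab('scene'); b=grab('side')
c=lambda f,u: cv2.resize(f['image'][u[1]-38:u[1]+37,u[0]-50:u[0]+50,::-1],(400,300),interpolation=3)
u=proj(a,[[600,-4,57]])[0].astype(int); v=proj(b,[[600,-4,57]])[0].astype(int); print(u,v)
cv2.imwrite('pics/crop4.png',np.hstack([c(a,u),c(b,v)]))
E
```

```text
clock: 5.9
eef_pos: [462.6, -3.9, 67.4]
tcp_rot: [-3.142, 0.001, -3.141]
contact_force: [0.1, -0.8, -0.9]
opening: 0.249
grasp_force: 99.0
clock: 6.3
eef_pos: [461.3, -3.9, 79.9]
tcp_rot: [-3.142, 0.001, -3.141]
contact_force: [-0.2, -0.1, -1.3]
opening: 0.252
grasp_force: 98.9
t 6.3 pos [461.3  -3.9  79.9] rpy [-180.    0. -180.] F [-0.2 -0.1 -1.3] op 0.252 g 98.9
[279 225] [291 200]
```

View pics/crop4.png

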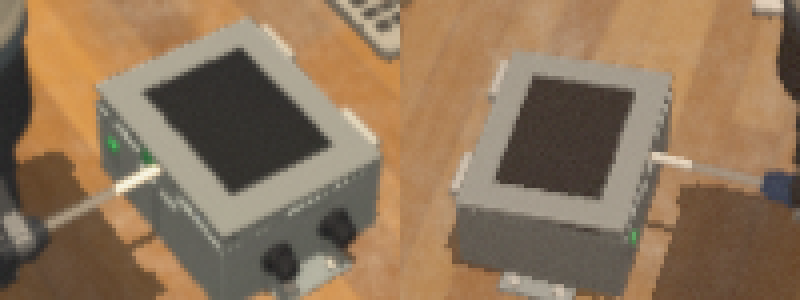

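The cover's front edge has lifted about 10 mm, with a dark gap along the front from (97,95) to (225,235) in the left crop. The blade is under it. I'll follow the hinge arc.

```bash
python3 -m crank '[[-0.001,0,-0.008,0,0,0,0.9],[-0.003,0,-0.017,0,0,0,0.9],[-0.006,0,-0.025,0,0,0,0.9],[-0.01,0,-0.033,0,0,0,0.9],[-0.015,0,-0.04,0,0,0,0.9]]'
python3 -m crank '[[-0.005,0,-0.007,0,0,0,0.9],[-0.011,0,-0.014,0,0,0,0.9],[-0.018,0,-0.02,0,0,0,0.9],[-0.025,0,-0.025,0,0,0,0.9],[-0.032,0,-0.029,0,0,0,0.9]]'
python3 - <<'E'
from h import *
a=grab('scene','s5.png'); b=grab('side','d5.png')
for f in(a,b):
    hsv=cv2.cvtColor(f['image'],cv2.COLOR_RGB2HSV)
    m=cv2.inRange(hsv,(5,170,150),(18,255,255)); k,l,s,ce=cv2.connectedComponentsWithStats(m)
    u=proj(f,[[625,-4,58]])[0]; print(u,[ (s[i].tolist()) for i in range(1,k) if np.linalg.norm(ce[i]-u)<25 and s[i,4]>5])
E
```

```text
clock: 6.9
eef_pos: [476.7, -3.9, 120.2]
tcp_rot: [3.142, 0.0, -3.141]
contact_force: [-1.3, 0.7, -0.4]
opening: 0.251
grasp_force: 98.9
clock: 7.4
eef_pos: [509.1, -3.9, 148.7]
tcp_rot: [3.142, 0.0, -3.141]
contact_force: [-1.7, 0.1, -2.1]
opening: 0.252
grasp_force: 99.0
[288.45985052 220.6048128 ] [[282, 215, 12, 12, 114]]
[282.08104594 197.6939286 ] [[278, 199, 6, 2, 6]]
```

The orange button shows at its expected pixel, so the cover is rising. I'll go on to past upright.

```bash
python3 -m crank '[[-0.008,0,-0.004,0,0,0,0.9],[-0.017,0,-0.006,0,0,0,0.9],[-0.025,0,-0.008,0,0,0,0.9],[-0.034,0,-0.009,0,0,0,0.9],[-0.043,0,-0.009,0,0,0,0.9]]'
python3 -m crank '[[-0.006,0,0,0,0,0,0.9],[-0.012,0,0.001,0,0,0,0.9],[-0.018,0,0.002,0,0,0,0.9],[-0.023,0,0.003,0,0,0,0.9],[-0.023,0,0.003,0,0,0,0.9]]'
python3 - <<'E'
from h import *
st(); a=grab('scene','s6.png'); b=grab('side','d6.png')
c=lambda f,u: cv2.resize(f['image'][u[1]-60:u[1]+45,u[0]-70:u[0]+70,::-1],(400,300),interpolation=3)
u=proj(a,[[640,-4,80]])[0].astype(int); v=proj(b,[[640,-4,80]])[0].astype(int); print(u,v)
cv2.imwrite('pics/crop5.png',np.hstack([c(a,u),c(b,v)]))
E
```

```text
clock: 8.0
eef_pos: [552.3, -3.9, 157.4]
tcp_rot: [-3.142, 0.0, -3.141]
contact_force: [-0.3, 0.9, -0.0]
opening: 0.248
grasp_force: 99.0
clock: 8.5
eef_pos: [574.9, -3.9, 154.1]
tcp_rot: [-3.142, 0.0, -3.141]
contact_force: [-0.8, 0.4, -0.3]
opening: 0.251
grasp_force: 99.0
t 8.5 pos [574.9  -3.9 154.1] rpy [-180.    0. -180.] F [-0.8  0.4 -0.3] op 0.251 g 99.0
[294 211] [276 191]
```

View pics/crop5.png

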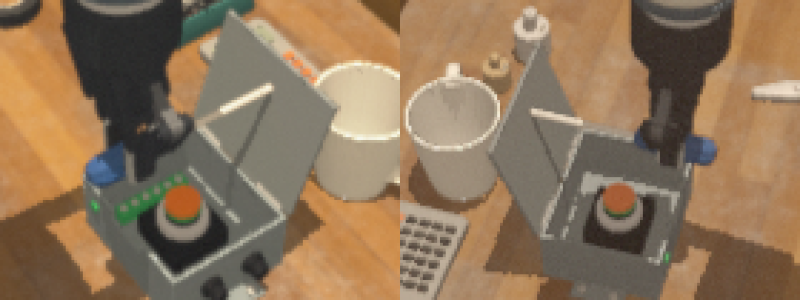

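The cover stands leaning back past upright in both views. The orange button is at (182,203) in the left crop and (618,200) in the right. Now I withdraw and carry the driver back.

```bash
python3 -m crank '[[0.025,0,0,0,0,0,0.9],[0.06,0,0,0,0,0,0.9],[0.1,0,0,0,0,0,0.9],[0.14,0,0,0,0,0,0.9],[0.175,0,0,0,0,0,0.9]]'
python3 -m crank '[[0,0.03,0.01,0,0,0,0.9],[0,0.065,0.02,0,0,0,0.9],[0,0.1,0.03,0,0,0,0.9],[0,0.135,0.04,0,0,0,0.9],[0,0.16,0.05,0,0,0,0.9]]'
python3 -m crank '[[0.002,0.035,0,0,0,0.07,0.9],[0.004,0.07,0,0,0,0.14,0.9],[0.006,0.105,0,0,0,0.21,0.9],[0.01,0.14,0,0,0,0.276,0.9],[0.012,0.159,0,0,0,0.276,0.9]]'
python3 - <<'E'
from h import *
a=grab('scene','s7.png'); b=grab('side','d7.png'); st()
for p,q in [((306.2,154.5),(240,183.5)),((341.3,188.8),(256,145.7))]:
    X,e=tri(a,p,b,q); print(X,e,np.arctan2(X[2]-62,680-X[0]))
plan([388,315,40],164.2)
def orange(f):
    hsv=cv2.cvtColor(f['image'],cv2.COLOR_RGB2HSV)
    m=cv2.inRange(hsv,(5,170,120),(18,255,255)); k,l,s,ce=cv2.connectedComponentsWithStats(m)
    u=proj(f,[[625,-4,58]])[0]; print(u,[ (s[i].tolist(),ce[i].tolist(),onz(f,ce[i],57)) for i in range(1,k) if np.linalg.norm(ce[i]-u)<25 and s[i,4]>15])
orange(a);orange(b)
E
```

```text
clock: 9.1
eef_pos: [396.9, -3.9, 154.1]
tcp_rot: [-3.142, -0.001, -3.141]
contact_force: [0.3, -0.5, -0.5]
opening: 0.245
grasp_force: 99.0
clock: 9.6
eef_pos: [399.3, 158.0, 104.3]
tcp_rot: [3.141, 0.001, -3.141]
contact_force: [1.1, -0.1, 0.0]
opening: 0.253
grasp_force: 99.0
clock: 10.1
eef_pos: [387.1, 317.6, 104.6]
tcp_rot: [3.14, 0.001, 2.865]
contact_force: [0.0, -0.4, -0.3]
opening: 0.25
grasp_force: 99.0
t 10.2 pos [387.3 317.4 104.6] rpy [179.9   0.  164.3] F [ 0.3 -0.5 -1.1] op 0.255 g 99.0
[710.34658107  59.43862209 165.61298818] 9.610182633509721 1.8557119153091253
[712.44259758 -65.20122121 164.52080012] 4.748522898558935 1.8772747420299591
shift m [-0.0013 -0.0022  0.0646] turn [0.0016 0.0008 0.0024]
[288.45985052 220.6048128 ] [([282, 216, 12, 11, 109], [287.5321100917431, 221.21100917431193], array([622.69404644,  -3.63391732,  57.        ]))]
[282.08104594 197.6939286 ] []
```

```bash
python3 -m crank '[[0,-0.002,0.03,0,0,0,0.9],[0,-0.002,0.058,0,0,0,0.9],[0,-0.002,0.073,0,0,0,0.9],[0,-0.002,0.0805,0,0,0,0.9],[0,-0.002,0.0805,0,0,0,0.9]]'
python3 -m crank '[[0,0,0.001,0,0,0,0.8],[0,0,0.001,0,0,0,0.5],[0,0,0.001,0,0,0,0.2],[0,0,0.001,0,0,0,0],[0,0,0.001,0,0,0,0]]' 20
python3 -m crank '[[0,0,0,0,0,0,0],[0,0,-0.02,0,0,0,0],[0,0,-0.06,0,0,0,0],[0,0,-0.1,0,0,0,0],[0,0,-0.14,0,0,0,0]]'
python3 - <<'E'
from h import *
st(); w=grab('wrist','w8.png'); b=grab('side'); hsv=cv2.cvtColor(w['image'],cv2.COLOR_RGB2HSV)
m=cv2.inRange(hsv,(100,90,30),(130,255,255)); k,l,s,ce=cv2.connectedComponentsWithStats(m)
i=1+np.argmax(s[1:,4]); print(s[i],ce[i],onz(w,ce[i],12))
print(proj(b,[[624,-3,58]]))
plan([624,-3,150],180)
E
```

```text
clock: 10.7
eef_pos: [386.3, 312.0, 23.4]
tcp_rot: [-3.14, -0.001, 2.865]
contact_force: [-0.7, 0.0, 0.6]
opening: 0.25
grasp_force: 99.0
clock: 11.2
eef_pos: [386.8, 313.3, 23.0]
tcp_rot: [3.141, 0.0, 2.866]
contact_force: [-0.6, -0.2, -0.1]
opening: 0.914
grasp_force: 0.0
clock: 11.7
eef_pos: [386.3, 312.9, 164.2]
tcp_rot: [-3.141, -0.0, 2.866]
contact_force: [0.5, 0.3, -0.9]
opening: 0.999
grasp_force: 0.0
t 11.7 pos [386.3 312.9 164.2] rpy [-180.    -0.   164.2] F [ 0.5  0.3 -0.9] op 0.999 g 0.0
[ 270  158   29   78 1888] [284.11334746 194.52224576] [384.33018272 313.44743449  12.        ]
[[282.33822036 198.07791811]]
shift m [-0.3126 -0.2423  0.0176] turn [ 0.0063  0.0059 -0.2757]
```

```bash
python3 -m crank '[[-0.03,-0.024,0,0,0,0,1],[-0.062,-0.05,0,0,0,0,1],[-0.095,-0.075,0,0,0,0,1],[-0.128,-0.1,0,0,0,0,1],[-0.16,-0.125,0,0,0,0,1]]' 40
python3 -m crank '[[-0.033,-0.025,0,0,0,-0.06,1],[-0.066,-0.05,0,0,0,-0.12,1],[-0.1,-0.075,0,0,0,-0.18,1],[-0.13,-0.1,0,0,0,-0.23,1],[-0.153,-0.117,0.017,0,0,-0.276,1]]'
python3 -m crank '[[0,0,0,0,0,0,1],[0,0,0,0,0,0,1]]'
python3 - <<'E'
from h import *
st(); w=grab('wrist','w9.png'); hsv=cv2.cvtColor(w['image'],cv2.COLOR_RGB2HSV)
m=cv2.inRange(hsv,(4,190,100),(14,255,255)); k,l,s,ce=cv2.connectedComponentsWithStats(m)
u=proj(w,[[624,-3,58]])[0]; print(u)
for i in range(1,k):
    if s[i,4]>60: print(s[i],ce[i],onz(w,ce[i],58))
E
```

```text
clock: 12.3
eef_pos: [507.1, 147.8, 162.1]
tcp_rot: [-3.141, -0.001, 2.866]
contact_force: [0.5, 0.4, 1.4]
opening: 0.14
grasp_force: 0.0
clock: 12.8
eef_pos: [624.3, -7.2, 146.6]
tcp_rot: [-3.141, 0.003, -3.14]
contact_force: [-0.5, 1.1, -0.2]
opening: 0.001
grasp_force: 0.0
clock: 13.0
eef_pos: [621.1, -5.2, 144.4]
tcp_rot: [3.141, -0.003, 3.14]
contact_force: [-0.7, 1.0, 0.1]
opening: -0.001
grasp_force: 0.0
t 13.0 pos [621.1  -5.2 144.4] rpy [ 1.800e+02 -1.000e-01  1.799e+02] F [-0.7  1.   0.1] op -0.001 g 0.0
[286.97203788 227.48851425]
[ 269  204   41   42 1326] [289.24358974 224.54147813] [621.79519056  -1.41478447  58.        ]
```

View pics/w9.png

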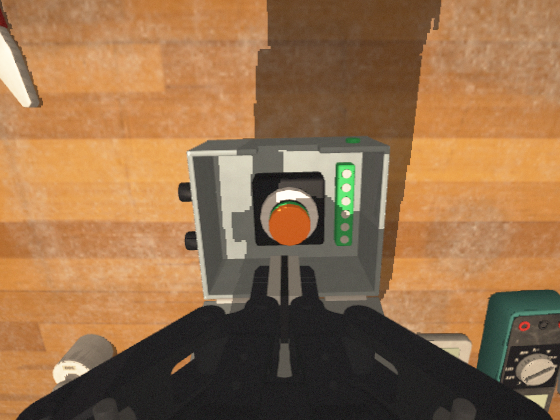

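The wrist view shows the closed fingers above and just behind the orange button (289,224). The box is clear below and the cover is behind the gripper. I descend to just above the button.

```bash
python3 -m crank '[[0,0.003,0.02,0,0,0,1],[0,0.003,0.04,0,0,0,1],[0,0.003,0.055,0,0,0,1],[0,0.003,0.06,0,0,0,1],[0,0.003,0.06,0,0,0,1]]'
python3 -m crank '[[0,0,0,0,0,0,1],[0,0,0,0,0,0,1]]'; python3 -m crank '[[0,0,0.002,0,0,0,1],[0,0,0.002,0,0,0,1]]'
```

```text
clock: 13.55
eef_pos: [621.4, -1.4, 85.3]
tcp_rot: [3.142, -0.001, -3.141]
contact_force: [0.6, -0.1, -0.1]
opening: -0.0
grasp_force: 0.0
clock: 13.75
eef_pos: [622.5, -1.9, 86.7]
tcp_rot: [3.142, 0.001, -3.141]
contact_force: [0.5, 0.1, 0.7]
opening: -0.003
grasp_force: 0.0
clock: 13.95
eef_pos: [622.0, -2.0, 84.0]
tcp_rot: [-3.142, 0.0, -3.142]
contact_force: [0.5, 0.4, -0.3]
opening: 0.001
grasp_force: 0.0
```

Next I approach in small steps to find contact by force (2 N start, 0.5 N/mm).

```bash
python3 -m crank '[[0,0,0.002,0,0,0,1],[0,0,0.004,0,0,0,1],[0,0,0.004,0,0,0,1]]'; for i in 1; do python3 -m crank '[[0,0,0.002,0,0,0,1],[0,0,0.002,0,0,0,1]]'; done; python3 -m crank '[[0,0,0.002,0,0,0,1],[0,0,0.002,0,0,0,1]]'; python3 -m crank '[[0,0,0.002,0,0,0,1],[0,0,0.002,0,0,0,1]]'
```

```text
clock: 14.25
eef_pos: [621.7, -2.0, 79.4]
tcp_rot: [-3.142, -0.001, -3.141]
contact_force: [-0.7, 0.0, -0.2]
opening: -0.001
grasp_force: 0.0
clock: 14.45
eef_pos: [621.8, -1.9, 77.5]
tcp_rot: [-3.142, -0.0, -3.141]
contact_force: [0.3, 0.3, 0.5]
opening: 0.003
grasp_force: 0.0
clock: 14.65
eef_pos: [622.0, -1.9, 75.8]
tcp_rot: [3.142, 0.0, -3.141]
contact_force: [-0.4, 0.0, 2.7]
opening: -0.003
grasp_force: 1.2
clock: 14.85
eef_pos: [622.0, -1.9, 73.8]
tcp_rot: [3.142, 0.0, -3.141]
contact_force: [-0.1, -0.1, 3.7]
opening: -0.003
grasp_force: 1.7
```

```bash
python3 -m crank '[[0,0,0.002,0,0,0,1],[0,0,0.004,0,0,0,1],[0,0,0.004,0,0,0,1]]'; python3 -m crank '[[0,0,0.0008,0,0,0,1],[0,0,0.0008,0,0,0,1],[0,0,0.0008,0,0,0,1]]'; for i in 1 2 3 4; do python3 -m crank '[[0,0,0,0,0,0,1]]' | sed -n 2,4p; done
python3 - <<'E'
from h import *
a=grab('scene'); b=grab('side')
c=lambda f,u: cv2.resize(f['image'][u[1]-20:u[1]+20,u[0]-26:u[0]+27,::-1],(400,300),interpolation=3)
u=proj(a,[[622,-2,58]])[0].astype(int); v=proj(b,[[622,-2,58]])[0].astype(int)
cv2.imwrite('pics/crop6.png',np.hstack([c(a,u),c(b,v)])); st()
E
```

```text
clock: 15.15
eef_pos: [622.0, -1.9, 69.7]
tcp_rot: [-3.142, 0.0, -3.141]
contact_force: [-0.2, -0.4, 5.8]
opening: -0.001
grasp_force: 2.7
clock: 15.45
eef_pos: [622.1, -1.9, 69.1]
tcp_rot: [-3.142, 0.0, -3.141]
contact_force: [-0.7, -0.2, 6.4]
opening: 0.005
grasp_force: 2.8
eef_pos: [622.1, -1.9, 69.1]
tcp_rot: [3.142, 0.0, -3.141]
contact_force: [-0.8, 0.2, 3.8]
eef_pos: [622.1, -1.9, 69.2]
tcp_rot: [3.142, 0.0, -3.141]
contact_force: [-1.8, -0.4, 6.6]
eef_pos: [622.1, -1.9, 69.2]
tcp_rot: [-3.142, 0.0, -3.141]
contact_force: [-0.2, 0.0, 5.5]
eef_pos: [622.1, -1.9, 69.1]
tcp_rot: [3.142, 0.0, -3.141]
contact_force: [-1.5, -0.4, 5.1]
t 15.95 pos [622.1  -1.9  69.1] rpy [ 180.    0. -180.] F [-1.1  0.3  5.7] op -0.001 g 2.8
```

View pics/crop6.png

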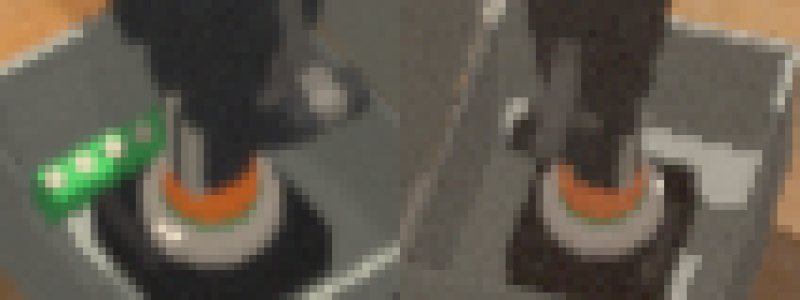

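The green band is a thin strip just entering the collar, about (210,220) left and (610,222) right. Force is about 5.7 N, so the button is at roughly half travel. I hold for over 3 s and then hand in.

```bash
for i in 1 2 3 4 5 6 7; do python3 -m crank '[[0,0,0,0,0,0,1],[0,0,0,0,0,0,1],[0,0,0,0,0,0,1],[0,0,0,0,0,0,1],[0,0,0,0,0,0,1]]' | sed -n '1p;2p;4p'; done
python3 -c "
from h import *
st(); print(sign_off())"
```

```text
clock: 16.45
eef_pos: [622.1, -1.9, 69.2]
contact_force: [-0.3, -0.1, 5.4]
clock: 16.95
eef_pos: [622.1, -1.9, 69.1]
contact_force: [-1.1, 0.1, 5.7]
clock: 17.45
eef_pos: [622.1, -1.9, 69.2]
contact_force: [-0.8, -0.7, 5.6]
clock: 17.95
eef_pos: [622.1, -1.9, 69.2]
contact_force: [-1.2, 0.9, 6.0]
clock: 18.45
eef_pos: [622.1, -1.9, 69.2]
contact_force: [-1.4, -0.8, 6.8]
clock: 18.95
eef_pos: [622.1, -1.9, 69.2]
contact_force: [-1.1, 0.8, 5.6]
clock: 19.45
eef_pos: [622.1, -1.9, 69.2]
contact_force: [-1.2, 0.1, 5.6]
t 19.45 pos [622.1  -1.9  69.2] rpy [-180.    0. -180.] F [-1.2  0.1  5.6] op -0.004 g 2.8
the job is handed in; nothing more can be done
None
```

The job is handed in at 19.5 s: cover levered back to about 1.86 rad with the screwdriver, screwdriver laid back where it was, and the button held about 8 mm down (about 5.7 N) for about 4 s and still held at hand-in.

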